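# Build a level packing from slant-sawn offcuts

### The job

Stack the two slant-sawn wooden offcuts on the bare end of the plywood board, the big one underneath and both lengthways along the board, feeling each one down so that it sits flat without rocking: the small one's thick end goes over the big one's thin end so that the top comes out flat, and it is shifted along the slope until that top is as high as the metal height stop. Then lay the spirit level lengthways across the stop and the packing, resting on both, so that it lies level, and leave the other things on the desk where they are.

Things in the scene. Friction and masses are not known exactly. Their poses are not given: they have to be found in the camera images.
- board: Fixed plywood board, 210 x 80 x 9 mm, flat on the desk. Origin: centre of its underside; x along its length. At its +x end stands the height stop (grey base with a square metal cap above, x = 53 to 97 mm, y = -30 to 30 mm). The rest is bare, its upper face 9 mm above the origin; the packing goes there, the big offcut's centre near x = -45 mm.
- stop_top (a point): Centre of the flat top of the height stop's metal cap (44 mm along the board, 60 mm across). Its height differs from start to start, 63 to 73 mm above the underside of the board, and it holds its height under load.
- big_offcut: Bigger slant-sawn wooden offcut, a wedge: 110 mm long (x), 56 mm wide (y), underside flat, top sawn at 12 degrees: 20 mm high at the thin end (-x), 43.4 mm at the thick end (+x), 31.7 mm mid-length. Corners roughly knocked off. 0.2 kg. Origin: centre of the underside. May face either way along the board.
- small_offcut: Smaller wedge offcut, also 12 degrees: 90 mm long (x), 50 wide (y), 18 mm high at the thin end (-x), 37.1 at the thick end (+x), 27.6 mid-length. 0.13 kg. Origin: centre of underside. Centred end for end on the big one it leans 12 degrees and its level top is 58.7 mm above the big one's underside, 2.1 mm higher for each 10 mm shifted towards the big one's thick end. It does not slide by itself.
- small_offcut_thick (a point): Point on the small offcut: middle of the lower edge of its thick end, 45 mm along +x from its origin.
- spirit_level: Spirit level: straight aluminium bar with black end caps and a small vial in the top, 200 mm long (x), 24 mm wide (y), 36 mm high. Origin: centre of the underside, which is flat. 0.18 kg. Either way round will do; to bear on both supports its middle belongs over the gap between them, near x = 30 mm of the board.
- square_offcut: Bystander: plain square-sawn wooden block 42 x 85 x 30 mm (not a wedge, not needed). Origin: centre of the underside.
- masking_tape: Bystander: roll of masking tape lying flat, 104 mm across, 25 mm high. Origin: centre of the underside.
- screwdriver: Bystander: screwdriver lying down, 192 mm long along its y axis, 27 mm wide. Origin: centre of the underside.
- stapler: Bystander: desk stapler, 136 mm long along its y axis, 30 mm wide, 49 mm high. Origin: centre of the underside.
- glue_stick: Bystander: glue stick standing upright, 26 mm across, 90 mm high. Origin: centre of the underside.

How it is judged:
On the way, in this order (a step that is already met when the one before it is completed fails the run):
1. the big offcut lies flat and lengthways on the bare end of the board (contact force between big_offcut and board above 0.3 N and x of big_offcut in the frame of board between -0.075 and 0 m and y of big_offcut in the frame of board between -0.025 and 0.025 m and angle between the x axis of big_offcut and the x axis of board, either way round below 0.2 rad and angle between big_offcut's own z axis and vertical below 0.05 rad), for 0.2 s.
2. the small offcut rests on it turned end for end, thick end over thin end (all of step 1 and contact force between small_offcut and big_offcut above 0.2 N and x of small_offcut in the frame of big_offcut between -0.045 and 0.045 m and y of small_offcut in the frame of big_offcut between -0.02 and 0.02 m and x of small_offcut_thick in the frame of big_offcut below 0.02 m and angle between the y axis of small_offcut and the y axis of big_offcut, either way round below 0.2 rad and angle between small_offcut's own z axis and vertical between 0.16 and 0.26 rad), for 0.2 s.
At the end, for the whole second after the job is handed in: Big offcut flat on the bare part of the board; small one on it, thick end over thin end, top flat within 3 degrees, both lengthways and centred within 20 mm; spirit level on the small offcut and on (or within 2 mm of) the stop, along the board, level lengthways within 1.5 degrees; all at rest (all of step 2 and contact force between spirit_level and small_offcut above 0.1 N and (contact force between spirit_level and board above 0.05 N or (z of spirit_level in the frame of stop_top between -0.002 and 0.002 m and x of spirit_level in the frame of board between -0.02 and 0.05 m and y of spirit_level in the frame of board between -0.03 and 0.03 m)) and angle between spirit_level's own x axis and vertical between 1.5446 and 1.597 rad and angle between spirit_level's own z axis and vertical below 0.1 rad and angle between the x axis of spirit_level and the x axis of board, either way round below 0.25 rad and linear speed of each of big_offcut, small_offcut, spirit_level below 0.01 m/s); the robot touches nothing.
It fails at once if a bystander is moved by more than 30 mm (distance of any of square_offcut, masking_tape, screwdriver, stapler, glue_stick from where it was at the start of the episode above 0.03 m).
It also fails if it takes over 67 s, if anything falls off the work surface, if the arm or the gripper's body presses on something with over 40 N, if the wrist force passes 120 N, or if a joint passes its speed limit or range.

### The arm

A 7-joint arm with a two-finger parallel gripper is mounted at the origin on a cart in front of the work surface, level with it; the furniture and walls round the work are solid. World frame = base frame: x ahead of the robot, y to its left, z up, the work surface at z = 0. Lengths are in m, angles in rad, forces in N, time in s.
With the tool pointing down it reaches from about 0.425 to 0.925 m from the base axis. Payload 6.8 kg.
Tool frame: the origin (TCP) lies on the mounting face of the last link; the fingertips stand 173 mm ahead of it and the grasp point (between the pads) lies 155 mm ahead of it; z points along the fingers, y is the line along which they close (so a half turn about z gives the same grasp; the last joint's range is limited). The gripper opens to 85 mm and grips with 20 to 120 N. Pads are 22 mm wide; open, the fingers measure 114 mm over their backs; the gripper's body (76 mm by 85 mm) begins 54 mm behind the grasp point. The pads swing forward as they close: fully open they stand 13 mm farther back than shut.
Start: joints at [-1.358, 0.477, 0.022, 1.555, -0.011, 1.109, -0.083], TCP at [0.213, 0.641, 0.405] pointing down, gripper open.
Joint ranges: [-2.96, 2.96], [-0.34, 2.1], [-1.41, 1.46], [0.24, 2.44], [-1.37, 4.51], [0.17, 1.92], [-2.96, 2.96]. Speed limits (rad/s): [2.39, 2.39, 3.14, 3.14, 3.14, 3.14, 3.14].

### API

Orientations are given as a unit quaternion [w, x, y, z].
In Python, from station import bot gives the robot as it stands. The module is installed in compiled form; this text tells all that it offers.
- The arm moves only by the shell command python3 -m pendant 'ROWS' [FORCE]. ROWS is JSON, a list of rows, each a list of 5 numbers: the finger opening in m, from 0 to 0.0854, then the shift along the tool's x, y, z in m, then the turn about the tool's z in degrees. In form: [[jaw, x, y, z, yaw], ...]. A call has 1 to 12 rows; each row shifts and turns the commanded pose from where the row before left it, along the tool's axes as they then stand; what a row does not reach is not made up. A row lasts 1/12 s, in which the tool goes at most 41.7 mm and 7.16 degrees, less where a joint would pass 70% of its speed; a pose out of reach is approached as far as the arm can. A call with a gripper value outside its range is refused whole. The fingers move at their own pace and stop on an object; FORCE is the grip in N (left out, the last holds). Time passes only in rows, so rows that do not move let the fingers close. It gives the time, the measured TCP pose, the force, the opening and the grip force at its end, in the units of the state.
- bot.get_obs(): the state, without advancing time (a new reading comes with each control period).
- bot.read_camera(name): name is "scene" or "top" or "wrist"; returns (picture, depth): 480x640x3 uint8, blue, green, red; 480x640 float32, m along the optical axis (not along the pixel's ray), 0 where there is no reading.
- bot.camera_model(name): a dict with "intrinsics" (3x3 intrinsics, pixels), "R" (3x3) and "t" (3): a world point X has camera coordinates R X + t. Camera axes: x right, y down, z forward; pixel columns grow to the right and rows downward; lengths in m; the calibration is good to about 2 mm. A picture is of the moment at which its call begins: read the wrist's pose just before it. camera_model takes no time and is no camera call; for the wrist camera it gives the pose at the moment of the call.
- bot.hand_in(): hands the job in; it is judged then, once.
Trained networks look in the newest picture that a camera, given by its name, has taken for a name from the list of things; names that differ only in an ending like _2 or _b are one class to them, and where a whole thing is asked for, a point or a joint stands for the part that bears it (a point fixed in the world has none). Each returns a list of dicts, best first, with "score" (0 to 1); they miss things now and then, are a little off and sometimes report something else, mostly with a low value. They report only what shows in the picture. A call takes as long as a camera call.
- bot.boxes_of(name, camera): "at" ([column, row] in pixels, amid what is visible of it).
- bot.trace(name, camera): "mask" (480x640 bool, what is visible of it) and "at" ([column, row] in pixels, amid what is visible of it).
- bot.pinpoint(name, camera): "at" ([column, row] in pixels: a listed point, or the origin of a listed thing).
The state is a dict: "t": time; "q": joint angles; "joint_vel": joint speeds; "joint_torque": joint torques, N m; "eef_pos": TCP position; "tool_rot": TCP orientation; "contact_force": force on the tool from outside, world axes, zero at the start; "torque": the same for the moment, N m; "gripper_width": opening from 0.0 (shut) to 1.0 (fully open); "grasp_force": force on a finger pad.
Only numpy, scipy, OpenCV 4.12 (cv2) and the standard library are available. Lean on these libraries where they do the work, as an engineer would, in place of code of your own. Each camera call takes 0.05 s, during which the arm holds its last target. There are 200 camera calls.

## Working session

There is one attempt and no reset: what is moved stays moved. The work goes in short steps, Python scripts to look and compute and a shell command to move; the robot and the scene stay as the last step left them, time stands still between calls to the robot, and variables do not carry over. Pictures are saved under pics/ and viewed, at most 10 in all, crops included, and the job is handed in when it is done.

```bash
mkdir -p pics; cat > h.py <<'E'
import numpy as np, cv2
from station import bot
from scipy.spatial.transform import Rotation as Rn
def cloud(cam):
    m=bot.camera_model(cam); im,d=bot.read_camera(cam)
    K=np.array(m["intrinsics"]);R=np.array(m["R"]);t=np.array(m["t"])
    v,u=np.mgrid[:480,:640]
    P=np.stack([(u-K[0,2])/K[0,0]*d,(v-K[1,2])/K[1,1]*d,d],-1)
    W=(P-t)@R
    W[d==0]=np.nan
    return im,W
def tool():
    o=bot.get_obs(); q=np.array(o["tool_rot"]); R=Rn.from_quat(q[[1,2,3,0]]).as_matrix()
    return np.array(o["eef_pos"]),R,o
E
python3 - <<'E'
from h import *
p,R,o=tool(); print(o["t"],p,R.round(3).tolist(),o["contact_force"])
a,W=cloud("top"); b,V=cloud("scene")
cv2.imwrite("pics/t.png",a); cv2.imwrite("pics/s.png",b)
np.savez("c.npz",a=a,W=W,b=b,V=V)
for n in ["board","big_offcut","small_offcut","spirit_level","square_offcut","masking_tape","screwdriver","stapler","glue_stick"]:
    for c,X in (("top",W),("scene",V)):
        r=bot.trace(n,c)
        for k in r[:2]:
            m=k["mask"]; pts=X[m]; pts=pts[~np.isnan(pts[:,0])]
            print(n,c,round(k["score"],2),np.round(k["at"]),m.sum(),np.median(pts,0).round(3),np.percentile(pts,[3,97],axis=0).round(3).tolist())
E
```

```text
0.0 [0.21275209 0.64029463 0.40371573] [[-0.949, 0.315, -0.0], [0.315, 0.949, -0.002], [-0.0, -0.002, -1.0]] [-0.00835326 -0.81161452 -0.01494869]
board top 0.9 [317. 220.] 3088 [0.552 0.006 0.01 ] [[0.516, -0.094, 0.004], [0.592, 0.099, 0.066]]
board scene 0.66 [324. 259.] 3170 [0.547 0.012 0.008] [[0.513, -0.099, 0.004], [0.589, 0.093, 0.062]]
big_offcut top 0.87 [196. 240.] 1225 [0.506 0.287 0.031] [[0.476, 0.236, 0.017], [0.536, 0.337, 0.044]]
big_offcut top 0.28 [317. 220.] 3092 [0.552 0.004 0.01 ] [[0.516, -0.094, 0.004], [0.592, 0.098, 0.066]]
big_offcut scene 0.74 [255. 194.] 885 [0.5   0.276 0.027] [[0.471, 0.233, 0.002], [0.533, 0.335, 0.04]]
small_offcut top 0.85 [447. 230.] 976 [ 0.536 -0.287  0.026] [[0.494, -0.319, -0.001], [0.578, -0.257, 0.038]]
small_offcut scene 0.69 [417. 278.] 647 [ 0.656 -0.177  0.051] [[0.649, -0.182, -0.0], [0.673, -0.148, 0.09]]
small_offcut scene 0.66 [394. 357.] 1959 [ 0.531 -0.297  0.023] [[0.489, -0.324, 0.0], [0.578, -0.261, 0.035]]
spirit_level top 0.66 [340. 270.] 992 [ 0.441 -0.043  0.036] [[0.429, -0.137, 0.018], [0.452, 0.052, 0.042]
[... 599 characters left out ...]
373 0.295 0.02 ] [[0.362, 0.206, 0.011], [0.384, 0.344, 0.028]]
screwdriver scene 0.54 [206. 206.] 351 [0.37  0.279 0.016] [[0.359, 0.174, -0.001], [0.383, 0.342, 0.023]]
stapler top 0.61 [223. 177.] 776 [0.65  0.232 0.047] [[0.638, 0.178, 0.004], [0.666, 0.295, 0.054]]
stapler scene 0.96 [321. 190.] 674 [0.647 0.223 0.034] [[0.636, 0.175, 0.004], [0.662, 0.294, 0.049]]
glue_stick top 0.56 [397. 168.] 205 [ 0.658 -0.166  0.086] [[0.651, -0.179, 0.002], [0.676, -0.157, 0.094]]
glue_stick scene 0.78 [421. 280.] 605 [ 0.655 -0.177  0.051] [[0.649, -0.182, 0.003], [0.669, -0.162, 0.09]]
glue_stick scene 0.21 [396. 358.] 1883 [ 0.531 -0.297  0.023] [[0.489, -0.324, 0.003], [0.576, -0.262, 0.035]]
```

View pics/t.png

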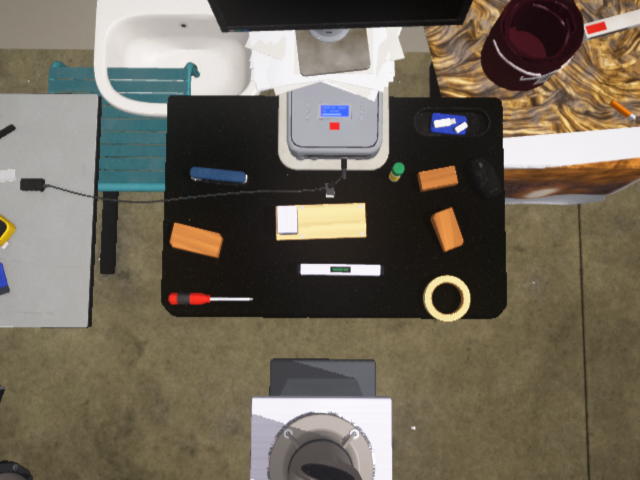

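View pics/s.png

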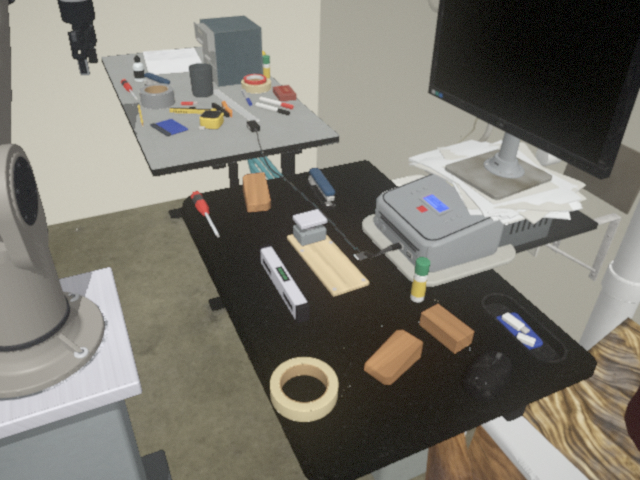

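The top view shows the board at (321,221) with its stop at the left end (287,220). The big offcut is at (196,240), the small one at (447,228) and the level at (340,270). World +y points left and +x points up in this picture. Next I fit the poses.

```bash
cat >> h.py <<'E'
def rect(P):
    c,s,a=cv2.minAreaRect((P[:,:2]*1000).astype(np.float32))
    a=np.deg2rad(a)
    if s[0]<s[1]: a+=np.pi/2; s=s[::-1]
    return np.array(c)/1000,np.round(s),(a+np.pi/2)%np.pi-np.pi/2
def plane(P):
    A=np.c_[P[:,:2]-P[:,:2].mean(0),np.ones(len(P))]; k=np.ones(len(P),bool)
    for _ in range(6):
        s=np.linalg.lstsq(A[k],P[k,2],rcond=None)[0]; r=A@s-P[:,2]; k=abs(r)<0.002
    return s, P[k]
def best(n,cam,i=0): return bot.trace(n,cam)[i]["mask"]
E
python3 - <<'E'
from h import *
im,W=cloud("top")
for n in ["big_offcut","small_offcut","spirit_level","board"]:
    m=best(n,"top"); P=W[m]; P=P[~np.isnan(P[:,0])]
    if n=="board":
        S=P[P[:,2]>0.045]; B=P[(P[:,2]<0.02)&(P[:,2]>0.005)]
        print("stop",rect(S),np.median(S,0),"board",rect(P),"z",np.median(B[:,2]))
        s,I=plane(S);print(s,rect(I),len(S))
        continue
    s,I=plane(P[P[:,2]>0.012])
    print(n,rect(I),"grad",s.round(3),np.rad2deg(np.arctan(np.hypot(*s[:2]))),"mean",I.mean(0).round(4),len(I),"dir up",np.arctan2(s[1],s[0]))
D=W[(W[...,0]>.45)&(W[...,0]<.6)&(W[...,1]>.15)&(W[...,1]<.2)];print("desk z",np.nanmedian(D[:,2]))
print([ (k["at"],k["score"]) for k in bot.pinpoint("stop_top","top")], W[220,288])
im,V=cloud("scene");m=best("board","scene");P=V[m];S=P[P[:,2]>0.055];s,I=plane(S);print("scene stop",s,rect(I),np.median(P[(P[:,2]>.006)&(P[:,2]<.02)][:,2]))
E
```

```text
big_offcut (array([0.50636871, 0.28615161]), array([109.,  55.]), np.float64(1.343316030699162)) grad [0.032 0.204 0.032] 11.681289949004455 mean [0.5064 0.2879 0.032 ] 619 dir up 1.4157733421172205
small_offcut (array([ 0.53587787, -0.28981454]), array([90., 51.]), np.float64(0.3645127506430572)) grad [0.199 0.044 0.027] 11.527383995077292 mean [ 0.5355 -0.2906  0.0269] 431 dir up 0.2167408060854426
spirit_level (array([ 0.44083472, -0.04381131]), array([198.,  23.]), np.float64(-1.5647900787824947)) grad [-0.026 -0.001  0.036] 1.50119353123272 mean [ 0.4409 -0.0437  0.0358] 490 dir up -3.0899558905009306
stop (array([0.55086951, 0.07848887]), array([60., 43.]), np.float64(0.010831766910760043)) [0.55070974 0.07755713 0.0632004 ] board (array([0.55458685, 0.00265534]), array([215.,  86.]), np.float64(-1.5113571012673637)) z 0.00943722325407502
[-0.00754154  0.00178844  0.06322554] (array([0.55058264, 0.07836021]), array([59., 43.]), np.float64(0.012805963025349199)) 528
desk z 0.00018798690628547973
[([289.6, 221.3], 0.89)] [0.54803584 0.07488315 0.06407976]
scene stop [-0.00050417 -0.00262418  0.06156985] (array([0.54951251, 0.07780811]), array([61., 46.]), np.float64(-0.02440267822645037)) 0.007899999736547635
```

```bash
cat >> h.py <<'E'
AX=1.62; C=np.array([.5545,.003]); ax=np.array([np.cos(AX),np.sin(AX)])
def go(xy,z,line):
    "yaw first (deg, tool z), then shift in the turned tool frame"
    p,R,o=tool(); a=np.arctan2(R[1,1],R[0,1]); d=(line-a); d=(d+np.pi)%(2*np.pi)-np.pi
    R2=Rn.from_rotvec([0,0,d]).as_matrix()@R
    print("t",o["t"],"tcp",p.round(4),"line",round(a,3),"q7",round(o["q"][6],2),"| yaw",round(-np.rad2deg(d),1),"shift mm",(R2.T@(np.array([*xy,z])-p)*1000).round(1),"F",np.round(o["contact_force"],1),"w",round(o["gripper_width"],3),"g",round(o["grasp_force"],1))
E
python3 -c "
from h import *
go([.5064,.2870],.30,-.22)"
```

```text
t 1.4 tcp [0.2129 0.6406 0.4047] line 1.25 q7 -0.08 | yaw 84.2 shift mm [-281.   363.6  104.7] F [-0.5  1.  -0.4] w 1.0 g 0.0
```

```bash
python3 -m pendant '[[0.0854,0,0,0,7],[0.0854,0,0,0,7],[0.0854,0,0,0,7],[0.0854,0,0,0,7],[0.0854,0,0,0,7],[0.0854,0,0,0,7],[0.0854,0,0,0,7],[0.0854,0,0,0,7],[0.0854,0,0,0,7],[0.0854,0,0,0,7],[0.0854,0,0,0,7],[0.0854,0,0,0,7]]' 40
python3 -m pendant '[[0.0854,-0.0234,0.0303,0.0087,0],[0.0854,-0.0234,0.0303,0.0087,0],[0.0854,-0.0234,0.0303,0.0087,0],[0.0854,-0.0234,0.0303,0.0087,0],[0.0854,-0.0234,0.0303,0.0087,0],[0.0854,-0.0234,0.0303,0.0087,0],[0.0854,-0.0234,0.0303,0.0087,0],[0.0854,-0.0234,0.0303,0.0087,0],[0.0854,-0.0234,0.0303,0.0087,0],[0.0854,-0.0234,0.0303,0.0087,0],[0.0854,-0.0234,0.0303,0.0087,0],[0.0854,-0.0234,0.0303,0.0087,0]]'
python3 - <<'E'
from h import *
go([.5064,.2870],.30,-.22)
im,W=cloud("wrist"); cv2.imwrite("pics/w1.png",im)
m=best("big_offcut","wrist"); P=W[m]; P=P[~np.isnan(P[:,0])]
s,I=plane(P[P[:,2]>0.012]); print(rect(I),s.round(3),len(I),np.arctan2(s[1],s[0]))
E
```

```text
t: 2.4
eef_pos: [0.2128, 0.6406, 0.4047]
tool_rot: [-0.0, 0.781, 0.624, 0.0]
contact_force: [0.2, 0.8, 0.5]
gripper_width: 0.999
grasp_force: 0.0
t: 3.4
eef_pos: [0.5087, 0.287, 0.3002]
tool_rot: [-0.0, 0.779, 0.627, 0.0]
contact_force: [-0.0, 0.8, 0.4]
gripper_width: 1.002
grasp_force: 0.0
t 3.4 tcp [0.5087 0.287  0.3002] line -0.216 q7 -0.61 | yaw 0.2 shift mm [-0.5 -2.3  0.2] F [-0.   0.8  0.4] w 1.002 g 0.0
(array([0.5073924 , 0.28974509]), array([110.,  56.]), np.float64(1.3480805590473688)) [0.05  0.205 0.034] 13642 1.3330201165623174
```

View pics/w1.png

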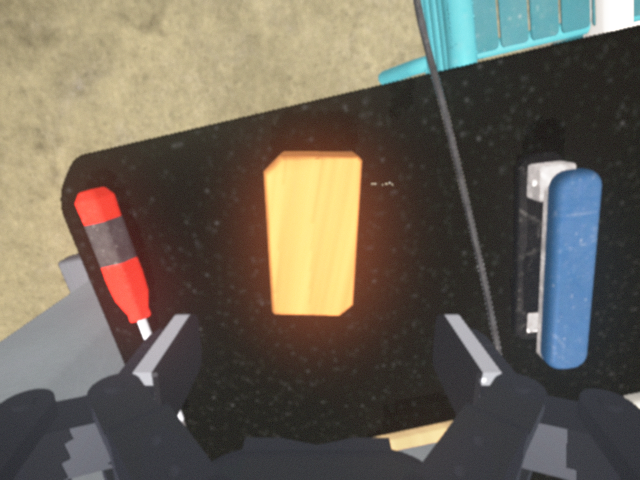

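The wrist view shows the big offcut upright and centred sideways between the fingers at about (313,235). Its measured angle of 1.348 rad matches the top view. I go down and grip.

```bash
python3 -m pendant '[[0.0854,0.0006,-0.002,0.03,0.4],[0.0854,0,0,0.035,0],[0.0854,0,0,0.03,0],[0.0854,0,0,0.02,0],[0.0854,0,0,0.007,0],[0.05,0,0,0,0],[0.05,0,0,0,0],[0.04,0,0,0,0],[0.04,0,0,0,0],[0.04,0,0,0,0]]' 40
python3 -m pendant '[[0.04,0,0,-0.01,0],[0.04,0,0,-0.03,0],[0.04,0,0,-0.04,0],[0.04,0,0,-0.04,0]]'
python3 -c "
from h import *
print(C-.035*ax);go(C-.035*ax,.30,AX-np.pi/2)"
```

```text
t: 4.33
eef_pos: [0.5066, 0.2898, 0.1799]
tool_rot: [-0.0, 0.781, 0.624, 0.001]
contact_force: [-0.5, -0.7, 5.4]
gripper_width: 0.649
grasp_force: 44.5
t: 4.67
eef_pos: [0.5053, 0.2889, 0.2997]
tool_rot: [0.0, 0.782, 0.624, -0.001]
contact_force: [0.9, 0.6, -1.6]
gripper_width: 0.645
grasp_force: 43.7
[ 0.55622143 -0.03195764]
t 4.6667 tcp [0.5053 0.2889 0.2997] line -0.223 q7 -0.63 | yaw -15.6 shift mm [-3.23e+02  3.50e+01  2.00e-01] F [ 0.9  0.6 -1.6] w 0.645 g 43.7
```

```bash
python3 -m pendant '[[0.04,0,0,0,-5.2],[0.04,0,0,0,-5.2],[0.04,0,0,0,-5.2],[0.04,-0.0359,0.0039,0,0],[0.04,-0.0359,0.0039,0,0],[0.04,-0.0359,0.0039,0,0],[0.04,-0.0359,0.0039,0,0],[0.04,-0.0359,0.0039,0,0],[0.04,-0.0359,0.0039,0,0],[0.04,-0.0359,0.0039,0,0],[0.04,-0.0359,0.0039,0,0],[0.04,-0.0359,0.0039,0,0]]'
python3 -m pendant '[[0.04,0,0,0.03,0],[0.04,0,0,0.03,0]]'
python3 - <<'E'
from h import *
go(C-.035*ax,.19,AX-np.pi/2)
im,W=cloud("top")
m=best("board","top"); P=W[m]; P=P[~np.isnan(P[:,0])]
B=P[(abs(P[:,2]-.0095)<.004)]; print("board bare",rect(B),rect(P)); print("stop",rect(P[P[:,2]>.045]))
E
```

```text
t: 5.67
eef_pos: [0.5566, -0.0334, 0.2993]
tool_rot: [0.0, 0.69, 0.724, 0.0]
contact_force: [-0.2, -0.0, -1.6]
gripper_width: 0.648
grasp_force: 43.8
t: 5.83
eef_pos: [0.558, -0.0351, 0.2404]
tool_rot: [0.003, 0.692, 0.722, 0.002]
contact_force: [-0.4, 1.1, -2.9]
gripper_width: 0.647
grasp_force: 43.9
t 5.8333 tcp [ 0.558  -0.0351  0.2404] line 0.044 q7 0.25 | yaw -0.3 shift mm [ 3.3 -1.9 50.4] F [-0.4  1.1 -2.9] w 0.647 g 43.9
board bare (array([0.55317719, 0.00363625]), array([210.,  80.]), np.float64(-1.5452716026251414)) (array([0.54650812, 0.00477882]), array([215.,  85.]), np.float64(1.4961417961694683))
stop (array([0.54290259, 0.05856082]), array([83., 76.]), np.float64(1.5655389804869713))
```

```bash
python3 -m pendant '[[0.04,0.002,-0.003,0.02,0],[0.04,0,0,0.017,0],[0.04,0,0,0.008,0],[0.04,0,0,0,0]]'
python3 -m pendant '[[0.04,0,0,0.002,0],[0.04,0,0,0.002,0],[0.04,0,0,0,0]]'
```

```text
t: 6.27
eef_pos: [0.5535, -0.0292, 0.1932]
tool_rot: [-0.001, 0.689, 0.725, -0.001]
contact_force: [-0.7, -0.3, -2.2]
gripper_width: 0.647
grasp_force: 44.1
t: 6.52
eef_pos: [0.5542, -0.0297, 0.1902]
tool_rot: [0.0, 0.689, 0.724, 0.001]
contact_force: [0.1, 0.1, -1.3]
gripper_width: 0.645
grasp_force: 44.1
```

```bash
python3 -m pendant '[[0.04,0,0,0.002,0],[0.04,0,0,0,0]]'
python3 -m pendant '[[0.04,0,0,0.001,0],[0.04,0,0,0,0]]'
```

```text
t: 6.68
eef_pos: [0.5544, -0.0299, 0.1889]
tool_rot: [0.0, 0.69, 0.724, 0.001]
contact_force: [-2.4, 0.8, 9.3]
gripper_width: 0.645
grasp_force: 45.5
t: 6.85
eef_pos: [0.5544, -0.03, 0.1889]
tool_rot: [0.0, 0.69, 0.724, 0.001]
contact_force: [-7.0, 1.8, 21.9]
gripper_width: 0.649
grasp_force: 46.9
```

Firm contact, so I release and rise, then check.

```bash
python3 -m pendant '[[0.0854,0,0,-0.001,0],[0.0854,0,0,0,0],[0.0854,0,0,0,0],[0.0854,0,0,0,0],[0.0854,0,0,-0.03,0],[0.0854,0,0,-0.04,0],[0.0854,0,0,-0.04,0]]'
python3 - <<'E'
from h import *
im,W=cloud("wrist"); m=best("big_offcut","wrist"); P=W[m]; P=P[~np.isnan(P[:,0])]
s,I=plane(P[P[:,2]>0.012]); print("wrist",rect(I),s.round(3),np.rad2deg(np.arctan(np.hypot(*s[:2]))),np.arctan2(s[1],s[0]))
im,W=cloud("top"); 
P=W[best("small_offcut","top")]; P=P[~np.isnan(P[:,0])]
s,I=plane(P[P[:,2]>0.012]); print("small",rect(I),s.round(3),np.arctan2(s[1],s[0]))
go([.536,-.290],.30,1.935)
E
```

```text
t: 7.43
eef_pos: [0.5532, -0.0298, 0.2975]
tool_rot: [-0.001, 0.69, 0.724, -0.001]
contact_force: [1.2, -0.2, 0.4]
gripper_width: 1.003
grasp_force: 0.0
wrist (array([ 0.55568237, -0.03022709]), array([110.,  56.]), np.float64(-1.5238036259708228)) [-0.008  0.211  0.043] 11.91756008229078 1.607113328389633
small (array([ 0.53576642, -0.28996878]), array([90., 51.]), np.float64(0.39047128086784566)) [0.198 0.048 0.028] 0.2369163699700024
t 7.6333 tcp [ 0.5541 -0.0297  0.2984] line 0.049 q7 0.2 | yaw -108.0 shift mm [ 109.7 -236.8   -2.1] F [ 0.7  0.1 -1.4] w 0.999 g 0.0
```

```bash
python3 -m pendant '[[0.0854,0,0,0,-6.75],[0.0854,0,0,0,-6.75],[0.0854,0,0,0,-6.75],[0.0854,0,0,0,-6.75],[0.0854,0,0,0,-6.75],[0.0854,0,0,0,-6.75],[0.0854,0,0,0,-6.75],[0.0854,0,0,0,-6.75],[0.0854,0,0,0,-6.75],[0.0854,0,0,0,-6.75],[0.0854,0,0,0,-6.75],[0.0854,0,0,0,-6.75]]' 40
python3 -m pendant '[[0.0854,0,0,0,-6.75],[0.0854,0,0,0,-6.75],[0.0854,0,0,0,-6.75],[0.0854,0,0,0,-6.75],[0.0854,0.0157,-0.0338,0,0],[0.0854,0.0157,-0.0338,0,0],[0.0854,0.0157,-0.0338,0,0],[0.0854,0.0157,-0.0338,0,0],[0.0854,0.0157,-0.0338,0,0],[0.0854,0.0157,-0.0338,0,0],[0.0854,0.0157,-0.0338,0,0],[0.0854,0,0,0,0]]'
python3 - <<'E'
from h import *
im,W=cloud("wrist"); m=best("small_offcut","wrist"); P=W[m]; P=P[~np.isnan(P[:,0])]
s,I=plane(P[P[:,2]>0.012]); c,sz,a=rect(I); print("wrist",c,sz,a,s.round(3),np.rad2deg(np.arctan(np.hypot(*s[:2]))),np.arctan2(s[1],s[0]))
go(c,.178,a+np.pi/2)
E
```

```text
t: 8.63
eef_pos: [0.5531, -0.0297, 0.2954]
tool_rot: [-0.002, 0.051, 0.999, -0.0]
contact_force: [0.3, -0.2, 0.1]
gripper_width: 0.999
grasp_force: 0.0
t: 9.63
eef_pos: [0.532, -0.2988, 0.2956]
tool_rot: [-0.002, -0.175, 0.984, -0.002]
contact_force: [-0.2, -0.7, -0.6]
gripper_width: 0.996
grasp_force: 0.0
wrist [ 0.53650995 -0.28965717] [90. 50.] 0.3681687714770314 [0.2   0.074 0.028] 12.035886192768444 0.35277326232187456
t 9.7333 tcp [ 0.5339 -0.2918  0.2953] line 1.93 q7 2.33 | yaw -0.5 shift mm [ -3.5   0.8 117.3] F [0.4 0.8 0.5] w 1.002 g 0.0
```

```bash
python3 -m pendant '[[0.0854,-0.0035,0.001,0.03,-0.5],[0.0854,0,0,0.035,0],[0.0854,0,0,0.03,0],[0.0854,0,0,0.018,0],[0.0854,0,0,0.005,0],[0.05,0,0,0,0],[0.04,0,0,0,0],[0.035,0,0,0,0],[0.035,0,0,0,0],[0.035,0,0,0,0]]' 35
python3 -m pendant '[[0.035,0,0,-0.01,0],[0.035,0,0,-0.03,0],[0.035,0,0,-0.04,0],[0.035,0,0,-0.04,0],[0.035,0,0,0,0]]'
python3 -c "
from h import *
b=np.array([.5550,-.0300]);u=np.array([np.cos(1.618),np.sin(1.618)])
t=b-.022*u;print(t);go(t,.30,1.618-np.pi/2)"
```

```text
t: 10.57
eef_pos: [0.5388, -0.2878, 0.1809]
tool_rot: [0.001, -0.185, 0.983, -0.001]
contact_force: [0.6, 1.0, 4.9]
gripper_width: 0.58
grasp_force: 38.1
t: 10.98
eef_pos: [0.5404, -0.2893, 0.3084]
tool_rot: [0.006, -0.185, 0.983, -0.004]
contact_force: [1.7, -0.4, -0.5]
gripper_width: 0.581
grasp_force: 37.5
[ 0.5560381  -0.05197549]
t 10.9833 tcp [ 0.5404 -0.2893  0.3084] line 1.942 q7 2.33 | yaw 108.6 shift mm [236.4  26.9   5.8] F [ 1.7 -0.4 -0.5] w 0.581 g 37.5
```

```bash
python3 -m pendant '[[0.035,0,0,0,6.8],[0.035,0,0,0,6.8],[0.035,0,0,0,6.8],[0.035,0,0,0,6.8],[0.035,0,0,0,6.8],[0.035,0,0,0,6.8],[0.035,0,0,0,6.8],[0.035,0,0,0,6.8],[0.035,0,0,0,6.8],[0.035,0,0,0,6.8],[0.035,0,0,0,6.8],[0.035,0,0,0,6.8]]'
python3 -m pendant '[[0.035,0,0,0,6.8],[0.035,0,0,0,6.8],[0.035,0,0,0,6.8],[0.035,0,0,0,6.8],[0.035,0.0334,0.0038,0,0],[0.035,0.0334,0.0038,0,0],[0.035,0.0334,0.0038,0,0],[0.035,0.0334,0.0038,0,0],[0.035,0.0334,0.0038,0,0],[0.035,0.0334,0.0038,0,0],[0.035,0.0334,0.0038,0,0],[0.035,0,0,0,0]]'
python3 -c "
from h import *
b=np.array([.5550,-.0300]);u=np.array([np.cos(1.618),np.sin(1.618)])
t=b-.025*u;print(t);go(t,.2285,1.618-np.pi/2)"
```

```text
t: 11.98
eef_pos: [0.5379, -0.2877, 0.3]
tool_rot: [0.0, 0.505, 0.863, 0.0]
contact_force: [0.0, -0.3, -2.0]
gripper_width: 0.58
grasp_force: 37.4
t: 12.98
eef_pos: [0.5551, -0.0448, 0.2995]
tool_rot: [-0.002, 0.688, 0.726, 0.002]
contact_force: [0.8, 1.7, -1.2]
gripper_width: 0.58
grasp_force: 37.5
[ 0.55617965 -0.05497215]
t 12.9833 tcp [ 0.5551 -0.0448  0.2995] line 0.054 q7 0.28 | yaw 0.4 shift mm [-10.6   0.6  71. ] F [ 0.8  1.7 -1.2] w 0.58 g 37.5
```

```bash
python3 -m pendant '[[0.035,0,0,0.02,0],[0.035,0,0,0.02,0],[0.035,0,0,0.015,0],[0.035,0,0,0,0],[0.035,0,0,0,0],[0.035,0,0,0,0]]'
python3 -c "
from h import *
b=np.array([.5550,-.0300]);u=np.array([np.cos(1.618),np.sin(1.618)])
t=b-.025*u;go(t,.2285,1.618-np.pi/2)"
```

```text
t: 13.48
eef_pos: [0.5548, -0.0534, 0.2454]
tool_rot: [0.0, 0.692, 0.722, 0.001]
contact_force: [0.3, 0.2, -0.5]
gripper_width: 0.58
grasp_force: 37.4
t 13.4833 tcp [ 0.5548 -0.0534  0.2454] line 0.044 q7 0.32 | yaw -0.2 shift mm [-1.6  1.3 16.9] F [ 0.3  0.2 -0.5] w 0.58 g 37.4
```

```bash
python3 -m pendant '[[0.035,-0.0015,0.001,0.01,0],[0.035,0,0,0.005,0],[0.035,0,0,0.001,0],[0.035,0,0,0,0]]' 20
python3 -m pendant '[[0.035,0,0,0.002,0],[0.035,0,0,0.001,0],[0.035,0,0,0,0]]'
python3 -m pendant '[[0.035,0,0,0.0015,0],[0.035,0,0,0.0015,0],[0.035,0,0,0,0]]'
```

```text
t: 13.82
eef_pos: [0.5553, -0.0545, 0.2279]
tool_rot: [-0.0, 0.691, 0.722, -0.0]
contact_force: [-1.1, -0.1, -0.8]
gripper_width: 0.577
grasp_force: 37.4
t: 14.07
eef_pos: [0.5557, -0.0549, 0.2259]
tool_rot: [0.0, 0.692, 0.722, 0.0]
contact_force: [-1.7, -1.2, 4.9]
gripper_width: 0.578
grasp_force: 38.2
t: 14.32
eef_pos: [0.5557, -0.0558, 0.2232]
tool_rot: [0.001, 0.692, 0.722, 0.0]
contact_force: [-1.3, -2.7, 6.9]
gripper_width: 0.578
grasp_force: 38.7
```

```bash
python3 -m pendant '[[0.035,0,0,0.0015,0],[0.035,0,0,0.0015,0],[0.035,0,0,0,0]]' 20
python3 -m pendant '[[0.035,0,0,0.0015,0],[0.035,0,0,0.001,0],[0.035,0,0,0,0]]'
python3 - <<'E'
from h import *
im,W=cloud("scene"); cv2.imwrite("pics/s2.png",cv2.resize(im[170:370,230:450],None,fx=3,fy=3,interpolation=cv2.INTER_CUBIC)[:600])
E
```

```text
t: 14.57
eef_pos: [0.5557, -0.0566, 0.2204]
tool_rot: [0.001, 0.692, 0.722, -0.0]
contact_force: [-1.7, -5.3, 8.0]
gripper_width: 0.576
grasp_force: 39.1
t: 14.82
eef_pos: [0.5557, -0.0571, 0.218]
tool_rot: [0.002, 0.692, 0.722, -0.0]
contact_force: [-3.3, -7.5, 9.9]
gripper_width: 0.577
grasp_force: 39.4
```

View pics/s2.png

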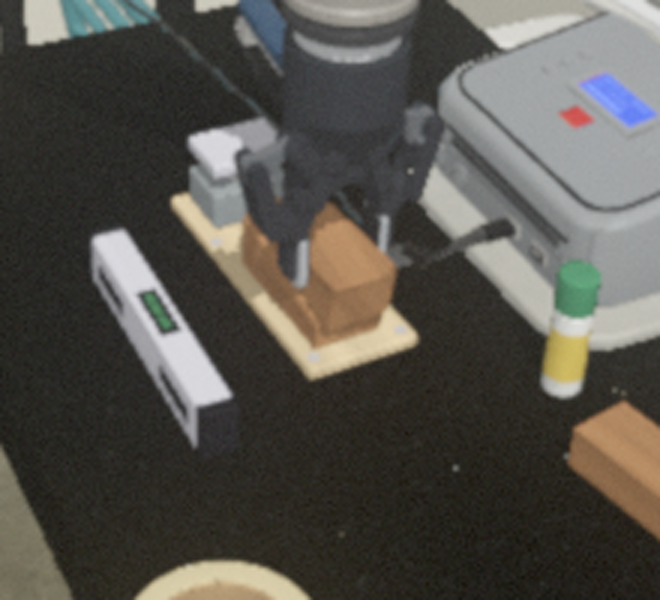

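The enlarged view shows the small offcut pivoted in the grip and nearly seated on the big one, thick end at the board's bare end (around 350,280). I press a little more.

```bash
python3 -m pendant '[[0.035,0,0,0.001,0],[0.035,0,0,0.0005,0],[0.035,0,0,0,0]]' 20
python3 -m pendant '[[0.035,0,0,0.001,0],[0.035,0,0,0,0]]'
```

```text
t: 15.12
eef_pos: [0.5557, -0.0574, 0.2166]
tool_rot: [0.002, 0.692, 0.722, -0.0]
contact_force: [-2.8, -7.4, 8.8]
gripper_width: 0.575
grasp_force: 39.5
t: 15.28
eef_pos: [0.5557, -0.0575, 0.2156]
tool_rot: [0.002, 0.692, 0.722, -0.0]
contact_force: [-2.3, -7.7, 8.9]
gripper_width: 0.574
grasp_force: 39.7
```

```bash
python3 -m pendant '[[0.06,0,0,0,0],[0.07,0,0,0,0],[0.0854,0,0,0,0],[0.0854,0,0,0,0],[0.0854,0,0,-0.03,0],[0.0854,0,0,-0.04,0],[0.0854,0,0,-0.03,0],[0.0854,0,0,0,0],[0.0854,0,0,0,0]]'
cat >> h.py <<'E'
def stack():
    for cam in ("wrist","top","scene"):
        im,W=cloud(cam)
        r=bot.trace("small_offcut",cam)
        ok=[]
        for k in r:
            P=W[k["mask"]]; P=P[~np.isnan(P[:,0])]; c=np.median(P,0)
            if abs(c[1])<.15 and abs(c[0]-.55)<.06: ok.append(P)
        if not ok: print(cam,"no small"); continue
        P=ok[0]; P=P[P[:,2]>np.percentile(P[:,2],95)-.006]; s,I=plane(P); c,sz,a=rect(I)
        X=W[(abs(W[...,0]-.5506)<.02)&(abs(W[...,1]-.078)<.014)]; X=X[X[:,2]>.05]
        e=(c-C)@np.array([[ax[0],-ax[1]],[ax[1],ax[0]]])
        print(cam,"small top",c.round(4),sz,round(a,3),"brd xy",e.round(4),"slope deg along",round(np.rad2deg(s[:2]@ax),2),"across",round(np.rad2deg(s[:2]@[-ax[1],ax[0]]),2),"z",s[2].round(4),"stop z",(np.median(X[:,2]).round(4),len(X)) if len(X) else None)
E
python3 -c "
from h import *
stack();go(C,.3,.05)"
```

```text
t: 16.03
eef_pos: [0.5561, -0.0542, 0.316]
tool_rot: [0.001, 0.691, 0.723, 0.002]
contact_force: [0.3, -0.3, -0.1]
gripper_width: 1.001
grasp_force: 0.0
wrist small top [ 0.5568 -0.0549] [93. 50.] -1.527 brd xy [-0.0579  0.0006] slope deg along -0.11 across 0.2 z 0.0641 stop z (np.float64(0.0638), 2532)
top no small
scene small top [ 0.5529 -0.0572] [92. 50.] -1.529 brd xy [-0.06    0.0046] slope deg along 0.18 across 0.41 z 0.0623 stop z (np.float64(0.0618), 113)
t 16.3333 tcp [ 0.555  -0.0544  0.3131] line 0.044 q7 0.27 | yaw -0.3 shift mm [57.3  2.4 13. ] F [-0.5  0.6  0.6] w 1.004 g 0.0
```

```bash
python3 -c "
from h import *
go([.4408,-.0437],.28,.006)"
```

```text
t 16.3333 tcp [ 0.555  -0.0544  0.3131] line 0.044 q7 0.27 | yaw 2.2 shift mm [  11.3 -114.1   33.3] F [-0.5  0.6  0.6] w 1.004 g 0.0
```

```bash
python3 -m pendant '[[0.06,0,0,0,2.2],[0.06,0.0028,-0.0285,0.008,0],[0.05,0.0028,-0.0285,0.008,0],[0.05,0.0028,-0.0285,0.008,0],[0.05,0.0028,-0.0285,0.008,0],[0.05,0,0,0,0],[0.05,0,0,0,0],[0.05,0,0,0,0]]'
python3 - <<'E'
from h import *
im,W=cloud("wrist"); m=best("spirit_level","wrist"); P=W[m]; P=P[~np.isnan(P[:,0])]
s,I=plane(P[P[:,2]>0.025]); c,sz,a=rect(I); print(c,sz,a,s)
im,W=cloud("top"); m=best("spirit_level","top"); P=W[m]; P=P[~np.isnan(P[:,0])]; print(rect(plane(P[P[:,2]>.025])[1]))
go(c,.184,a+np.pi/2)
E
```

```text
t: 17.0
eef_pos: [0.442, -0.0439, 0.2823]
tool_rot: [0.0, 0.705, 0.709, 0.0]
contact_force: [0.3, -0.1, 0.2]
gripper_width: 0.587
grasp_force: 0.0
[ 0.44206165 -0.04108095] [200.  24.] 1.563718177249684 [ 0.00142493 -0.00112013  0.03668218]
(array([ 0.44516287, -0.04277183]), array([200.,  14.]), np.float64(-1.5391559278202616))
t 17.2 tcp [ 0.4424 -0.044   0.2825] line 0.006 q7 0.2 | yaw -179.3 shift mm [-2.9  0.3 98.5] F [ 0.4 -0.7 -0.2] w 0.583 g 0.0
```

```bash
python3 -m pendant '[[0.05,0.003,0,0.03,0.7],[0.05,0,0,0.03,0],[0.05,0,0,0.025,0],[0.05,0,0,0.013,0],[0.05,0,0,0,0],[0.02,0,0,0,0],[0.01,0,0,0,0],[0.01,0,0,0,0],[0.01,0,0,0,0],[0.01,0,0,0,0],[0.01,0,0,0,0]]' 50
python3 -m pendant '[[0.01,0,0,-0.01,0],[0.01,0,0,-0.03,0],[0.01,0,0,-0.04,0],[0.01,0,0,-0.04,0],[0.01,0,0,0,0],[0.01,0,0,0,0]]'
python3 -c "
from h import *
print(C+.03*ax);go(C+.03*ax,.30,AX-np.pi/2)"
```

```text
t: 18.12
eef_pos: [0.4419, -0.0409, 0.1852]
tool_rot: [0.001, 0.709, 0.705, 0.001]
contact_force: [-1.0, -0.6, 6.9]
gripper_width: 0.268
grasp_force: 50.4
t: 18.62
eef_pos: [0.4419, -0.0408, 0.3067]
tool_rot: [0.001, 0.709, 0.705, 0.003]
contact_force: [-0.1, 0.2, -2.5]
gripper_width: 0.271
grasp_force: 49.7
[0.55302449 0.03296369]
t 18.6167 tcp [ 0.4419 -0.0408  0.3067] line -0.006 q7 0.16 | yaw -3.2 shift mm [ 68.2 114.5   7.5] F [-0.1  0.2 -2.5] w 0.271 g 49.7
```

```bash
python3 -m pendant '[[0.01,0,0,0,-3.2],[0.01,0.017,0.0285,0,0],[0.01,0.017,0.0285,0,0],[0.01,0.017,0.0285,0,0],[0.01,0.017,0.0285,0,0],[0.01,0,0,0.02,0],[0.01,0,0,0.02,0],[0.01,0,0,0.005,0],[0.01,0,0,0,0],[0.01,0,0,0,0]]'
python3 -c "
from h import *
go(C+.03*ax,.2487,AX-np.pi/2)"
```

```text
t: 19.45
eef_pos: [0.5513, 0.0321, 0.2589]
tool_rot: [-0.001, 0.69, 0.724, -0.001]
contact_force: [0.4, 0.1, -0.3]
gripper_width: 0.271
grasp_force: 49.6
t 19.45 tcp [0.5513 0.0321 0.2589] line 0.048 q7 0.17 | yaw -0.0 shift mm [ 0.8  1.7 10.2] F [ 0.4  0.1 -0.3] w 0.271 g 49.6
```

```bash
python3 -m pendant '[[0.01,0,0.001,0.005,0],[0.01,0,0,0.003,0],[0.01,0,0,0,0],[0.01,0,0,0,0]]'
python3 -m pendant '[[0.01,0,0,0.001,0],[0.01,0,0,0.001,0],[0.01,0,0,0,0]]'
```

```text
t: 19.78
eef_pos: [0.5529, 0.0325, 0.2516]
tool_rot: [0.0, 0.69, 0.724, 0.0]
contact_force: [0.1, -0.1, -2.5]
gripper_width: 0.268
grasp_force: 49.6
t: 20.03
eef_pos: [0.5529, 0.0326, 0.2493]
tool_rot: [-0.0, 0.69, 0.724, 0.0]
contact_force: [-0.7, -0.1, -1.8]
gripper_width: 0.271
grasp_force: 49.6
```

```bash
python3 -m pendant '[[0.01,0,0,0.0008,0],[0.01,0,0,0,0]]'
python3 -m pendant '[[0.01,0,0,0.0008,0],[0.01,0,0,0,0]]'
```

```text
t: 20.2
eef_pos: [0.553, 0.0326, 0.2487]
tool_rot: [-0.0, 0.69, 0.724, 0.0]
contact_force: [-0.6, 0.4, -0.9]
gripper_width: 0.273
grasp_force: 50.1
t: 20.37
eef_pos: [0.553, 0.0326, 0.2486]
tool_rot: [-0.0, 0.69, 0.724, 0.0]
contact_force: [-3.2, 0.3, 9.8]
gripper_width: 0.27
grasp_force: 51.2
```

Contact at the predicted height. I open partway to avoid bumping anything, rise, and check.

```bash
python3 -m pendant '[[0.03,0,0,0,0],[0.04,0,0,0,0],[0.05,0,0,0,0],[0.06,0,0,0,0],[0.06,0,0,0,0],[0.06,0,0,-0.02,0],[0.06,0,0,-0.04,0],[0.06,0,0,-0.04,0],[0.06,0,0,0,0],[0.06,0,0,0,0],[0.06,0,0,0,0]]'
python3 - <<'E'
from h import *
for cam in ("wrist","scene"):
    im,W=cloud(cam); m=best("spirit_level",cam); P=W[m]; P=P[~np.isnan(P[:,0])]
    s,I=plane(P[P[:,2]>.09]); c,sz,a=rect(I); print(cam,c,sz,a,"z",s[2],"slope deg",np.rad2deg([s[:2]@ax,s[:2]@[-ax[1],ax[0]]]),"brd x",(c-C)@ax)
cv2.imwrite("pics/s3.png",cv2.resize(im[170:370,230:450],None,fx=3,fy=3,interpolation=cv2.INTER_CUBIC)[:600])
go(C,.3,.05)
E
```

```text
t: 21.28
eef_pos: [0.5526, 0.0328, 0.3475]
tool_rot: [-0.0, 0.689, 0.724, 0.0]
contact_force: [0.4, 0.2, 0.7]
gripper_width: 0.705
grasp_force: 0.0
wrist [0.55391113 0.03289983] [200.  24.] -1.52232885474411 z 0.10002546813988762 slope deg [-0.18673784  0.07775933] brd x 0.02989260994913982
scene [0.55013947 0.0295993 ] [202.  25.] -1.521194510406115 z 0.09804019535625838 slope deg [-0.08310334 -0.88802091] brd x 0.02678157235803106
t 21.4833 tcp [0.5524 0.0327 0.3464] line 0.049 q7 0.1 | yaw -0.0 shift mm [-29.7   0.7  46.4] F [-1.   0.3  0.2] w 0.702 g 0.0
```

View pics/s3.png

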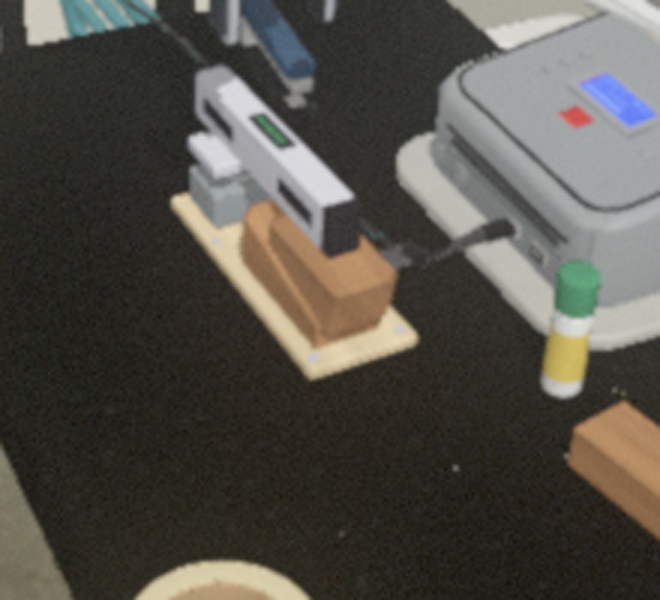

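The level lies across the stop (220,150) and the packing (320,270), sloping less than 0.2° lengthways, and the gripper is clear.

```bash
python3 -c "
from station import bot
print(bot.hand_in())"
```

```text
the job is handed in; nothing more can be done
None
```

I handed the job in at about 21.5 s: both offcuts are stacked with the top flat and within about 0.5 mm of the stop's height, the level rests across both with a measured slope under 0.2°, and the arm never touched the bystanders; the judge's verdict was not shown.

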